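# Nest the returned weighing tub on its own stack

## Task

Two loose weighing tubs came back to the counter. Nest the white one fully home, upright, in the standing tub of its own kind in the rack (one standing tub takes it, the other does not, so try them), and stand the straight-sided yellow one, which nests in neither, upright on the floor of the black crate. Leave the flour packs and the can where they are.

Things in the scene. Friction and masses are not known exactly. Their poses are not given: they have to be found in the camera images.
- white_mid (a point): Centre (half-way up) of the loose white tub, upright, z up, x and y square to its sides. 110 mm tall, 0.16 kg. Upper half: 62 x 62 mm square band, 55 mm high (grasp here) with a 50 mm square well. Lower half: straight 44 x 44 mm square foot, 55 mm high. Fully home, the band's underside rests on the rim of the tub below: this point then is at the bay point.
- yellow_mid (a point): Centre (half-way up) of the loose yellow tub, upright; axes and upper band as for the white one (110 mm tall, 62 x 62 mm band, 55 mm high), but its lower half is a straight 56 x 56 mm block: it nests in nothing. About 0.18 kg.
- rack: Dark steel rack plate, 110 (x) x 250 (y) x 12 mm, fixed; origin under its centre. On it, one per bay, stand two fixed white tubs, 110 mm tall, rim 62 x 62 mm. One has a 50 mm square well (the white tub's kind), the other a round well of 52 mm; both 55 mm deep. Which is in which bay is untold and changes; each is also turned by an untold angle, up to 0.3 rad either way from the rack.
- bay_left (a point): Centre of the mouth of the tub standing in the rack's left (+y) bay, at rim height, 122 mm over the table; axes as the rack's, z up. The bays lie 150 mm apart. If the standing tub is the round one, or the square one turned more than about 0.1 rad from the held tub, the white tub's foot stays on the rim, 55 mm too high.
- bay_right (a point): The same for the rack's right (-y) bay.
- crate_in (a point): Centre of the inner floor of the fixed black open crate, 206 mm (its x) by 146 mm (its y) inside, walls 70 mm high over the table, 7 mm thick; z up.
- flour_blue: Bystander: white flour pack with a blue band, lying flat, 90 x 160 x 60 mm high; origin at the centre of its underside.
- flour_brown: Bystander: the same with a brown band.
- can: Bystander: green can, 74 mm diameter, 100 mm tall, standing; origin at the centre of its underside.

How it is judged (in metres and radians):
At the end, for the whole second after the job is handed in: The white tub is nested fully home in a standing tub: its centre within 8 mm sideways and 5 mm in height of the centre of one bay's mouth, tilted less than 0.08 rad; the yellow tub stands upright (under 0.15 rad) on the floor of the crate, inside its walls (((horizontal distance between white_mid and bay_left below 0.008 m and z of white_mid in the frame of bay_left between -0.005 and 0.005 m) or (horizontal distance between white_mid and bay_right below 0.008 m and z of white_mid in the frame of bay_right between -0.005 and 0.005 m)) and angle between white_mid's own z axis and vertical below 0.08 rad and x of yellow_mid in the frame of crate_in between -0.09 and 0.09 m and y of yellow_mid in the frame of crate_in between -0.06 and 0.06 m and z of yellow_mid in the frame of crate_in between 0.045 and 0.065 m and angle between yellow_mid's own z axis and vertical below 0.15 rad); the robot touches nothing.
It fails at once if The blue-banded flour pack was disturbed (moved more than 25 mm) (distance of flour_blue from where it was at the start of the episode above 0.025 m).
It fails at once if The brown-banded flour pack was disturbed (moved more than 25 mm) (distance of flour_brown from where it was at the start of the episode above 0.025 m).
It fails at once if The green can was disturbed (moved more than 25 mm) (distance of can from where it was at the start of the episode above 0.025 m).
It also fails if it takes over 69 s, if anything falls off the work surface, if the arm or the gripper's body presses on something with over 40 N, if the wrist force passes 120 N, or if a joint passes its speed limit or range.

## Robot

A 6-joint arm with a two-finger parallel gripper is mounted at the origin on the work surface. World frame = base frame: x ahead of the robot, y to its left, z up, the work surface at z = 0. Lengths are in mm, angles in rad, forces in N, time in s.
With the tool pointing down it reaches from about 350 to 925 mm from the base axis. Payload 6.4 kg.
Tool frame: the origin (TCP) lies midway between the tips of the shut fingers; the grasp point (between the pads) lies 19 mm behind it; z points along the fingers, y is the direction in which the jaws open and shut (so a half turn about z gives the same grasp; the last joint's range is limited). The gripper opens to 94 mm and grips with 3 to 60 N. Pads are 16 mm wide; open, the fingers measure 119 mm over their backs; the gripper's body (75 mm by 177 mm) begins 78 mm behind the grasp point.
Start: joints at [0.972, 0.245, 1.558, -0, 1.339, -0.174], TCP at [267.889, 592.241, 205.455] pointing down, gripper open.
Joint ranges: [-3.13, 3.13], [-1.02, 2.26], [0.13, 2.54], [-0.95, 4.09], [0.21, 2.88], [-2.74, 2.74]. Speed limits (rad/s): [2.57, 2.57, 3.14, 3.14, 3.14, 3.14].

## Interface

Orientations are given as a unit quaternion [x, y, z, w].
In Python, from bench import sensors, eyes, r gives the robot as it stands.
- The arm moves only by the tool apply_moves, never from a script. Its arguments are lists of equal length, an entry for each row: "twist": the turn, a rotation vector about the tool's x, y, z in rad, a list of three; "delta_pos": the shift along the tool's x, y, z in mm, a list of three; "hand": the gripper command: -1 is fully open, 1 is shut, values between are in proportion. In form: {"twist": [[wx, wy, wz], ...], "delta_pos": [[x, y, z], ...], "hand": [hand, ...]}. A call has 1 to 12 rows; each row shifts and turns the commanded pose from where the row before left it, along the tool's axes as they then stand; what a row does not reach is not made up. A row lasts 1/8 s, in which the tool goes at most 62.5 mm and 10.7 degrees, less where a joint would pass 70% of its speed; a pose out of reach is approached as far as the arm can. A call is refused whole if a number of a shift passes 62.5 or a number of a turn 0.188, either way. A call with a gripper value outside its range is refused whole. The fingers move at their own pace and stop on an object; "squeeze" is the grip in N (left out, the last holds). Time passes only in rows, so rows that do not move let the fingers close. It gives the time, the measured TCP pose, the force and the opening at its end, in the units of the state.
- sensors.get_state(): the state, without advancing time (a new reading comes with each control period).
- eyes.grab_frame(name): name is "scene" or "top"; returns a dict with "frame" (420x560x3 uint8, red, green, blue), "K" (3x3 intrinsics, pixels), "dist" ([k1, k2, p1, p2, k3] as OpenCV has them; the pictures are not rectified), "xyz" and "orientation" of the camera in the world. Camera axes: x right, y down, z forward; pixel columns grow to the right and rows downward; lengths in mm; the calibration is good to about 2 mm. A picture is of the moment at which its call begins. There is no depth.
- r.hand_in(): hands the job in, once; it reports no verdict.
Trained networks look in the newest picture that a camera, given by its name, has taken for a name from the list of things; names that differ only in an ending like _2 or _b are one class to them, and where a whole thing is asked for, a point or a joint stands for the part that bears it (a point fixed in the world has none). Each returns a list of dicts, best first, with "p" (0 to 1); they miss things now and then, are a little off and sometimes report something else, mostly with a low value. They report only what shows in the picture. A call takes as long as a camera call.
- eyes.find_in(camera, label): "box" ([left, top, right, bottom] in pixels, round what is visible of it).
- eyes.mark_of(camera, label): "position" ([row, column] in pixels: a listed point, or the origin of a listed thing).
The state is a dict: "time_s": time; "joint_pos": joint angles; "dq": joint speeds; "joint_efforts": joint torques, N m; "tcp_pos": TCP position; "orientation": TCP orientation; "force": force on the tool from outside, world axes, zero at the start; "wrist_torque": the same for the moment, N m; "width": finger opening in mm.
Only numpy, scipy, OpenCV 4.12 (cv2) and the standard library are available. Lean on these libraries where they do the work, as an engineer would, in place of code of your own. Each camera call takes 0.05 s, during which the arm holds its last target.

## Working session

There is one attempt and no reset: what is moved stays moved. The work goes in short steps, Python scripts to look and compute and a tool call to move; the robot and the scene stay as the last step left them, time stands still between calls to the robot, and variables do not carry over. Pictures are saved under pics/ and viewed, and the job is handed in when it is done.

Besides the shell and the picture viewer there is one more tool, called after "Request:" as name(argument=value, ...), one argument or row to a line, values as JSON. apply_moves: Moves the arm, as the interface text tells. Its arguments: {"type":"object","properties":{"twist":{"type":"array","items":{"type":"array","items":{"type":"number"}}},"delta_pos":{"type":"array","items":{"type":"array","items":{"type":"number"}}},"hand":{"type":"array","items":{"type":"number"}},"squeeze":{"type":"number"}},"required":["twist","delta_pos","hand"]}

```bash
mkdir -p pics; ls; cat > look.py <<'E'
import cv2,sys,numpy as np
from bench import sensors, eyes, r
def snap(n,fn):
    f=eyes.grab_frame(n); cv2.imwrite(fn,cv2.cvtColor(f['frame'],cv2.COLOR_RGB2BGR)); return f
E
python3 - <<'E'
from look import *
for n in('scene','top'):
    f=snap(n,f'pics/{n}0.png'); print(n,f['K'],f['dist'],f['xyz'],f['orientation'])
    for l in['white_mid','yellow_mid','rack','bay_left','bay_right','crate_in','flour_blue','flour_brown','can']:
        print(l,[(np.round(d['position']),round(d['p'],2)) for d in eyes.mark_of(n,l)][:3])
print(sensors.get_state())
E
```

```text
pics
scene [[407.44835564   0.         279.84061271]
 [  0.         407.44835564 213.53486382]
 [  0.           0.           1.        ]] [-0.00222204  0.          0.          0.          0.        ] [1418.03248093   -3.57414403  794.98180841] [ 0.63024309  0.64891052 -0.29863627 -0.30417949]
white_mid [(array([206., 404.]), 0.94)]
yellow_mid [(array([231., 366.]), 0.63)]
rack [(array([236., 271.]), 0.83), (array([232., 366.]), 0.41)]
bay_left []
bay_right []
crate_in [(array([219., 154.]), 0.84)]
flour_blue [(array([280., 199.]), 0.69)]
flour_brown [(array([279., 295.]), 0.94), (array([218., 155.]), 0.35)]
can [(array([261., 429.]), 0.69)]
top [[471.67982073   0.         288.22424698]
 [  0.         471.67982073 212.52704476]
 [  0.           0.           1.        ]] [-0.02914461  0.          0.          0.          0.        ] [ 506.18129523    6.61167465 1221.14528572] [-0.7052753   0.70795657 -0.02645298  0.02616272]
white_mid [(array([267., 143.]), 0.66)]
yellow_mid [(array([214., 200.]), 0.72), (array([204., 141.]), 0.24)]
rack [(array([225., 304.]), 0.66)]
bay_left [(array([2
[... 219 characters left out ...]
me_s': 1.0, 'joint_pos': array([ 9.71907257e-01,  2.45079183e-01,  1.55776834e+00,  1.29430427e-05,
        1.33865974e+00, -1.74114492e-01]), 'dq': array([ 1.28155007e-03,  9.36858606e-04,  7.76250474e-04, -5.43452095e-05,
       -1.42433450e-03, -8.21445035e-04]), 'joint_efforts': array([ 5.33294278e-04, -4.15834522e+01, -3.14888835e+01,  6.86586136e-02,
        2.86823069e-02, -2.14170620e-05]), 'tcp_pos': array([267.89699169, 592.26790749, 205.48562622]), 'orientation': array([2.10795601e-01, 9.77530160e-01, 4.19201929e-05, 1.02607405e-05]), 'force': array([-0.39608243, -0.543876  , -0.65313176]), 'wrist_torque': array([-0.01351424, -0.03269947,  0.03468566]), 'width': 93.82286010901821}
```

View pics/scene0.png

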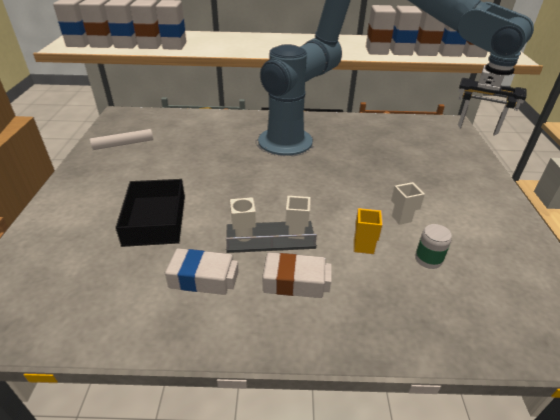

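View pics/top0.png

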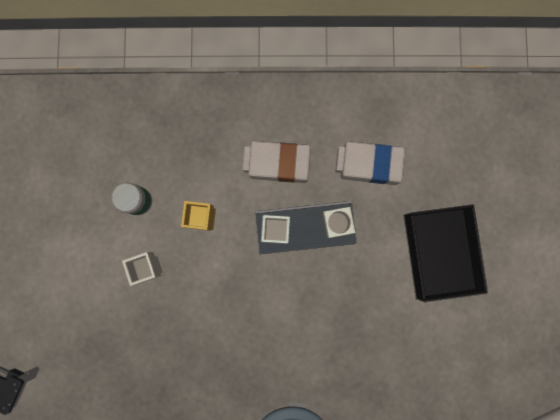

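```bash
python3 - <<'E'
import cv2
t=cv2.imread('pics/top0.png')
cv2.imwrite('pics/tA.png',cv2.resize(t[150:310,90:290],None,fx=4,fy=3.75,interpolation=cv2.INTER_CUBIC)[:600])
cv2.imwrite('pics/tB.png',cv2.resize(t[180:270,250:370],None,fx=6.5,fy=6.5,interpolation=cv2.INTER_CUBIC))
E
```

```text
(no output)
```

View pics/tA.png

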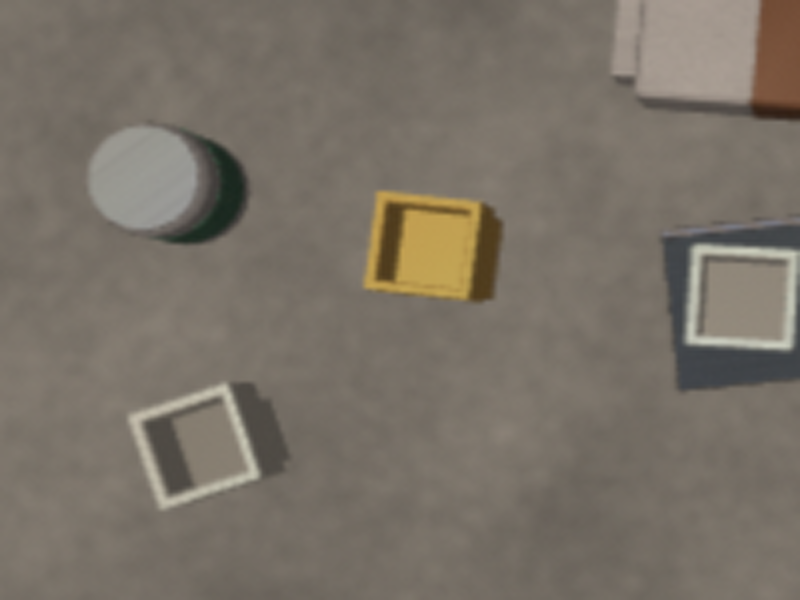

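View pics/tB.png

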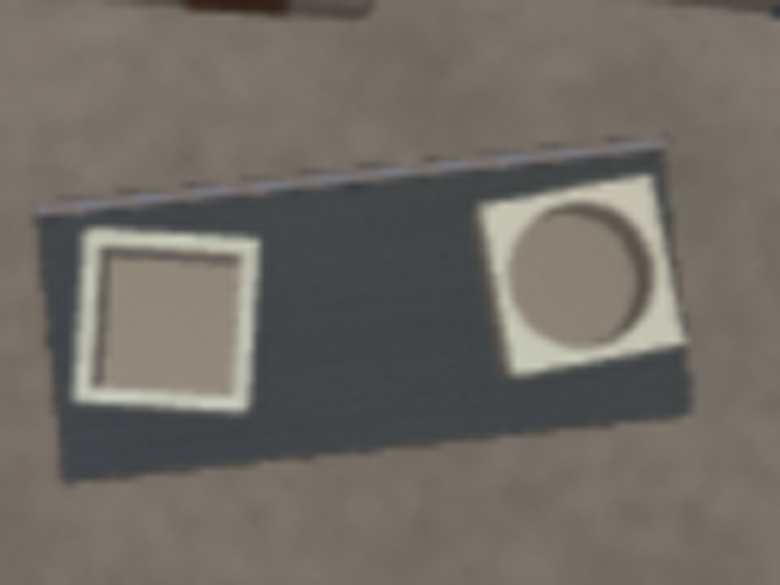

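```bash
cat > geo.py <<'E'
import numpy as np,cv2
from scipy.spatial.transform import Rotation as R
from scipy.optimize import least_squares
def ray(f,uv,z):
    uv=np.asarray(uv,float).reshape(-1,1,2)
    n=cv2.undistortPoints(uv,f['K'],np.array(f['dist'])).reshape(-1,2)
    d=R.from_quat(f['orientation']).apply(np.c_[n,np.ones(len(n))]); o=np.array(f['xyz'])
    return o+d*((z-o[2])/d[:,2])[:,None]
def fitsq(P):
    P=np.asarray(P)[:,:2]; c=P.mean(0); E=np.roll(P,-1,0)-P
    L=np.linalg.norm(E,axis=1); a=np.arctan2(E[:,1],E[:,0]); th=np.angle(np.mean(np.exp(4j*a)))/4
    return np.round(c,1),round(th,3),np.round(L,1)
E
python3 - <<'E'
from look import *; from geo import *
f=eyes.grab_frame('top')
def A(l): l=np.array(l,float); return np.c_[(l[:,0]+.5)/4-.5+90,(l[:,1]+.5)/3.75-.5+150]
def B(l): l=np.array(l,float); return (l+.5)/6.5-.5+[250,180]
H={'white':(A([(128,414),(230,383),(262,474),(163,509)]),110),
'yellow':(A([(377,190),(485,202),(472,300),(364,289)]),110),
'left':(B([(83,227),(261,238),(249,413),(72,402)]),122),
'right':(B([(478,205),(655,175),(687,345),(512,378)]),122),
'rack':(B([(38,212),(663,143),(691,410),(63,482)]),12)}
for k,(uv,z) in H.items(): print(k,fitsq(ray(f,uv,z)))
# auto refinement: bright mask
im=f['frame'].astype(int)
S=8
for k in ('white','yellow','left','right'):
    uv,z=H[k]; c=uv.mean(0).astype(int); x0,y0=c-24
    p=cv2.resize(f['frame'][y0:y0+48,x0:x0+48],None,fx=S,fy=S,interpolation=cv2.INTER_CUBIC).astype(int)
    if k=='yellow': m=(p[...,0]-p[...,2]>70)&(p[...,0]>150)
    else: m=p.min(2)>160
    m=cv2.morphologyEx(m.astype(np.uint8),cv2.MORPH_OPEN,np.ones((5,5)))
    cs,_=cv2.findContours(m,cv2.RETR_EXTERNAL,cv2.CHAIN_APPROX_NONE)
    cc=max(cs,key=cv2.contourArea); box=cv2.boxPoints(cv2.minAreaRect(cc))
    print(k,'auto',fitsq(ray(f,(box+.5)/S-.5+[x0,y0],z)))
print('can',ray(f,eyes.mark_of('top','can')[0]['position'][::-1],0), 'can top c',ray(f,[128,198],100))
for q in ('crate_in',): print(ray(f,eyes.mark_of('top',q)[0]['position'][::-1],5))
C=[(405,212),(473,206),(486,293),(417,301)]
print('crate top rim',np.round(ray(f,C,70),0),fitsq(ray(f,C,70)))
g=eyes.grab_frame('scene');C=[(122,185),(184,181),(184,241),(121,242)]
C=[(126,184),(184,181),(184,226),(121,227)]
print('crate scene',np.round(ray(g,C,70),0))
E
```

```text
white (array([459. , 358.1]), np.float64(0.339), array([63. , 60.1, 61.9, 63.1]))
yellow (array([584. , 224.6]), np.float64(-0.115), array([64.7, 62.3, 64.3, 63. ]))
left (array([550.3,  36.6]), np.float64(-0.067), array([64.1, 62.9, 63.5, 62.9]))
right (array([ 565.6, -113.1]), np.float64(0.176), array([64.7, 62.2, 64. , 63.3]))
rack (array([557.7, -38.4]), np.float64(0.1), array([249.1, 106.1, 248.8, 106.9]))
white auto (array([458.6, 359.2]), np.float64(0.336), array([60.4, 60.7, 60.2, 60.7]))
yellow auto (array([584.2, 226.1]), np.float64(-0.122), array([62.9, 62.4, 62.8, 62.2]))
left auto (array([550.4,  36.6]), np.float64(-0.065), array([60.8, 60.8, 60.8, 60.6]))
right auto (array([ 566.1, -112.4]), np.float64(0.19), array([60.3, 60.8, 60.1, 60.7]))
can [[625.99272655 399.18661679   0.        ]] can top c [[626.1491857  389.91173056 100.        ]]
[[ 491.27592366 -386.1878574     5.        ]]
crate top rim [[ 592. -280.   70.]
 [ 606. -449.   70.]
 [ 394. -474.   70.]
 [ 376. -305.   70.]] (array([ 492.2, -377.1]), np.float64(0.105), array([169.1, 213.9, 170.1, 217.6]))
crate scene [[ 419. -477.   70.]
 [ 395. -306.   70.]
 [ 603. -264.   70.]
 [ 614. -429.   70.]]
```

```bash
python3 - <<'E'
import cv2
t=cv2.imread('pics/top0.png')
cv2.imwrite('pics/tC.png',cv2.resize(t[195:310,395:495],None,fx=5,fy=5,interpolation=cv2.INTER_CUBIC))
t=cv2.imread('pics/scene0.png')
cv2.imwrite('pics/sA.png',cv2.resize(t[170:260,340:460],None,fx=6,fy=6,interpolation=cv2.INTER_CUBIC))
E
```

```text
(no output)
```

View pics/tC.png

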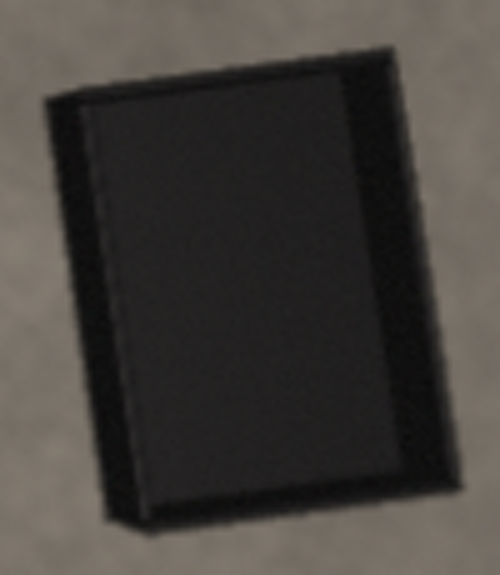

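View pics/sA.png

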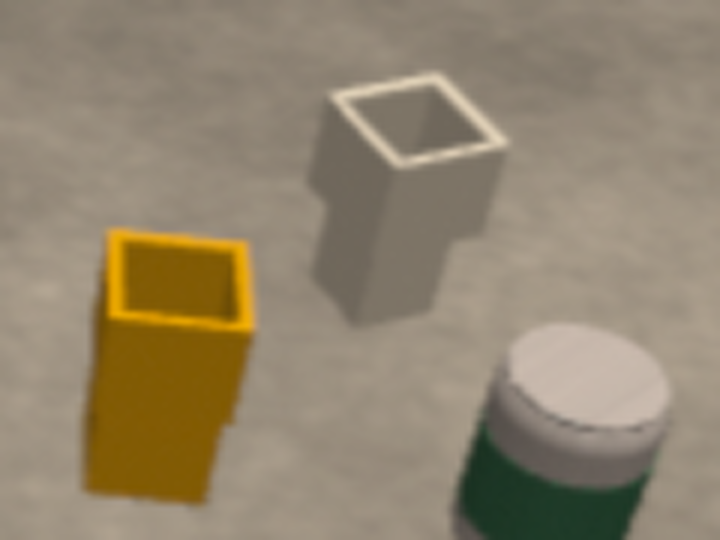

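```bash
cat > plan.py <<'E'
from geo import *
from bench import sensors
def plan(xyz,ang,mod=np.pi/2,prefer=0):
    s=sensors.get_state(); Rm=R.from_quat(s['orientation']).as_matrix(); p=np.array(s['tcp_pos'])
    y=np.arctan2(Rm[1,1],Rm[0,1]); d=(ang-y+mod/2)%mod-mod/2+prefer
    print('t',round(s['time_s'],2),'tcp',np.round(p,1),'yaw_y',round(y,4),'q6',round(s['joint_pos'][5],2),'tilt',np.round(Rm[:,2],4))
    print('twist z total',round(-d,4))
    print('delta now',np.round(Rm.T@(np.array(xyz)-p),1),' after twist',np.round((Rm@R.from_rotvec([0,0,-d]).as_matrix()).T@(np.array(xyz)-p),1))
E
python3 - <<'E'
from look import *; from geo import *; from plan import plan
f=eyes.grab_frame('top')
Z=lambda l:(np.array(l,float)+.5)/5-.5+[395,195]
print('crate L bottom',np.round(ray(f,Z([(45,100),(107,522)]),0)),'R top',np.round(ray(f,Z([(395,48),(462,488)]),70)))
g=eyes.grab_frame('scene')
D=lambda l:(np.array(l,float)+.5)/6-.5+[340,170]
print('white scene',fitsq(ray(g,D([(329,95),(437,72),(509,143),(402,168)]),110)))
print('yellow scene',fitsq(ray(g,D([(106,229),(250,239),(254,331),(104,320)]),110)))
cv2.imwrite('pics/sB.png',cv2.resize(cv2.cvtColor(g['frame'],cv2.COLOR_RGB2BGR)[190:255,220:325],None,fx=7,fy=7,interpolation=cv2.INTER_CUBIC))
plan([458.7,358.7,200],0.337)
E
```

```text
crate L bottom [[ 591. -294.    0.]
 [ 373. -322.    0.]] R top [[ 611. -450.   70.]
 [ 396. -477.   70.]]
white scene (array([463.2, 361.9]), np.float64(0.368), array([61.5, 61.1, 59.7, 61.7]))
yellow scene (array([588.5, 228.1]), np.float64(-0.105), array([64.2, 63.8, 63.9, 63.6]))
t 1.3 tcp [267.9 592.3 205.5] yaw_y 1.146 q6 -0.17 tilt [ 0.  0. -1.]
twist z total -0.7618
delta now [-270.1 -134.2    5.5]  after twist [-102.9 -283.5    5.5]
```

View pics/sB.png

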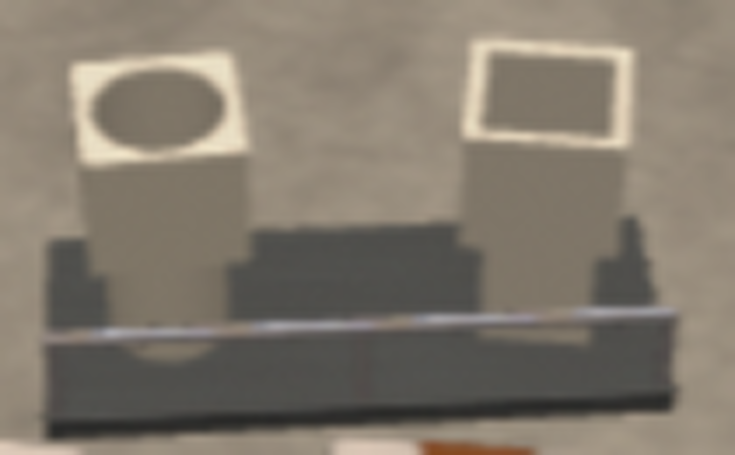

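Request:
apply_moves(
  twist=[
    [0,0,-0.152],
    [0,0,-0.152],
    [0,0,-0.152],
    [0,0,-0.152],
    [0,0,-0.154],
    [0,0,0],
    [0,0,0],
    [0,0,0],
    [0,0,0],
    [0,0,0],
    [0,0,0],
    [0,0,0],
  ],
  delta_pos=[
    [0,0,0],
    [0,0,0],
    [0,0,0],
    [0,0,0],
    [0,0,0],
    [-17,-47,0],
    [-17,-47,0],
    [-17,-47,0],
    [-17,-47,0],
    [-17,-47,0],
    [-17,-47,0],
    [0,0,0],
  ],
  hand=[-1,-1,-1,-1,-1,-1,-1,-1,-1,-1,-1,-1],
  squeeze=20,
)

```text
time_s: 2.8
tcp_pos: [459.2, 357.8, 205.6]
orientation: [-0.166, 0.986, -0.0, 0.0]
force: [0.1, -0.1, -0.7]
width: 93.6
```

```bash
python3 - <<'E'
from look import *; from geo import *; from plan import plan
g=eyes.grab_frame('scene')
D=lambda l:(np.array(l,float)+.5)/7-.5+[220,190]
print('left scene',fitsq(ray(g,D([(470,38),(635,47),(630,149),(462,140)]),122)))
plan([460.5,360,63],0.340)
E
```

```text
left scene (array([555.3,  39.9]), np.float64(-0.048), array([64.7, 63.6, 63. , 63.8]))
t 2.85 tcp [458.1 359.1 205.5] yaw_y 1.9054 q6 -1.44 tilt [-2.e-04  4.e-04 -1.e+00]
twist z total -0.0054
delta now [ -2.6  -0.  142.5]  after twist [ -2.6  -0.  142.5]
```

Request:
apply_moves(
  twist=[
    [0,0,-0.005],
    [0,0,0],
    [0,0,0],
    [0,0,0],
    [0,0,0],
    [0,0,0],
    [0,0,0],
    [0,0,0],
    [0,0,0],
    [0,0,0],
  ],
  delta_pos=[
    [-2.6,0,0],
    [0,0,30],
    [0,0,30],
    [0,0,30],
    [0,0,30],
    [0,0,22],
    [0,0,0],
    [0,0,0],
    [0,0,0],
    [0,0,0],
  ],
  hand=[-1,-1,-1,-1,-1,-1,1,1,1,1],
  squeeze=20,
)

```text
time_s: 4.1
tcp_pos: [460.6, 361.3, 64.7]
orientation: [-0.17, 0.985, 0.0, 0.001]
force: [0.4, 0.0, 3.7]
width: 61.8
```

Request:
apply_moves(
  twist=[
    [0,0,0],
    [0,0,0],
    [0,0,0],
    [0,0,0],
    [0,0,0],
    [0,0,0],
    [0,0,0],
    [0,0,0],
    [0,0,0],
  ],
  delta_pos=[
    [0,0,0],
    [0,0,-10],
    [0,0,-25],
    [0,0,-30],
    [0,0,-30],
    [0,0,-30],
    [0,0,-30],
    [0,0,-25],
    [0,0,0],
  ],
  hand=[1,1,1,1,1,1,1,1,1],
  squeeze=30,
)

```text
time_s: 5.22
tcp_pos: [460.8, 361.1, 245.6]
orientation: [-0.17, 0.985, 0.001, 0.002]
force: [0.1, -0.3, -1.6]
width: 62.0
```

```bash
python3 - <<'E'
from look import *; from plan import plan
print(sensors.get_state()['force'],sensors.get_state()['width'])
# rotate by -0.40 relative to grasp
s=sensors.get_state();
plan([552.7,38.2,244],-0.062)
snap('scene','pics/s1.png');snap('top','pics/t1.png')
E
```

```text
[ 0.11657807 -0.27732939 -1.57602172] 62.03314353407346
t 5.22 tcp [460.8 361.1 245.6] yaw_y 1.9129 q6 -1.44 tilt [ 0.0037  0.0018 -1.    ]
twist z total 0.4041
delta now [  21.8 -335.     1.4]  after twist [-111.7 -316.6    1.4]
```

View pics/s1.png

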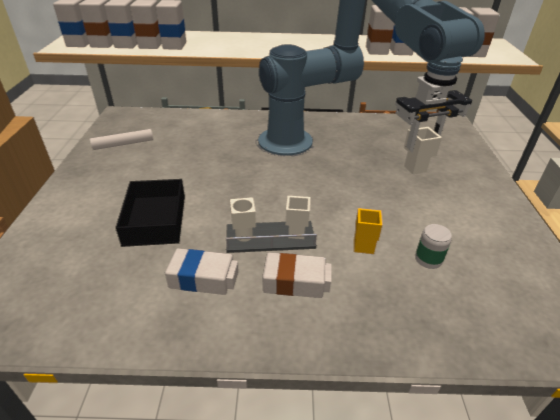

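White tub is held upright at about (422,150). Next I carry it over the square left bay.

Request:
apply_moves(
  twist=[
    [0,0,0.101],
    [0,0,0.101],
    [0,0,0.101],
    [0,0,0.101],
    [0,0,0],
    [0,0,0],
    [0,0,0],
    [0,0,0],
    [0,0,0],
    [0,0,0],
    [0,0,0],
    [0,0,0],
  ],
  delta_pos=[
    [0,0,0],
    [0,0,0],
    [0,0,0],
    [0,0,0],
    [-15,-40,0],
    [-16,-46,0],
    [-16,-46,0],
    [-16,-46,0],
    [-16,-46,0],
    [-16,-46,0],
    [-16,-46,0],
    [0,0,0],
  ],
  hand=[1,1,1,1,1,1,1,1,1,1,1,1],
)

```text
time_s: 6.82
tcp_pos: [550.7, 35.9, 241.3]
orientation: [0.033, 0.999, 0.0, -0.002]
force: [-0.5, 0.8, -1.5]
width: 62.0
```

```bash
python3 - <<'E'
from look import *; from plan import plan
for n in('scene','top'): f=snap(n,f'pics/{n}2.png')
plan([552.7,38.2,195],-0.062)
t=cv2.imread('pics/scene2.png'); cv2.imwrite('pics/s2z.png',cv2.resize(t[110:260,210:350],None,fx=4,fy=4,interpolation=cv2.INTER_CUBIC))
E
```

```text
t 6.92 tcp [550.3  38.5 241.7] yaw_y 1.508 q6 -1.64 tilt [-3.1e-03  8.0e-04 -1.0e+00]
twist z total -0.0008
delta now [-2.6 -0.2 46.7]  after twist [-2.6 -0.2 46.7]
```

View pics/s2z.png

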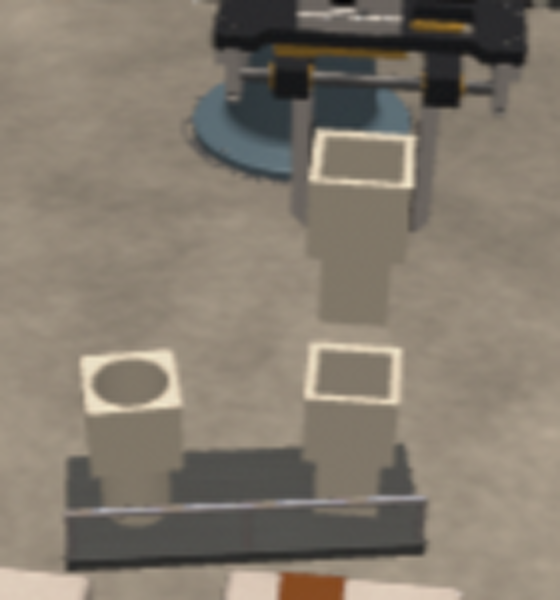

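Request:
apply_moves(
  twist=[
    [0,0,0],
    [0,0,0],
    [0,0,0],
    [0,0,0],
  ],
  delta_pos=[
    [-2.6,0,10],
    [0,0,20],
    [0,0,16],
    [0,0,0],
  ],
  hand=[1,1,1,1],
)

```text
time_s: 7.42
tcp_pos: [552.2, 38.9, 194.8]
orientation: [0.031, 1.0, 0.0, -0.002]
force: [-0.4, 0.4, -1.4]
width: 61.7
```

```bash
python3 - <<'E'
from look import *; from plan import plan
f=snap('scene','pics/scene3.png')
plan([552.7,38.2,130],-0.062)
t=cv2.imread('pics/scene3.png'); cv2.imwrite('pics/s3z.png',cv2.resize(t[140:235,270:350],None,fx=6,fy=6,interpolation=cv2.INTER_CUBIC))
E
```

```text
t 7.47 tcp [553.1  38.7 196.2] yaw_y 1.5094 q6 -1.64 tilt [-2.2e-03  3.0e-04 -1.0e+00]
twist z total 0.0006
delta now [ 0.2 -0.5 66.2]  after twist [ 0.2 -0.5 66.2]
```

View pics/s3z.png

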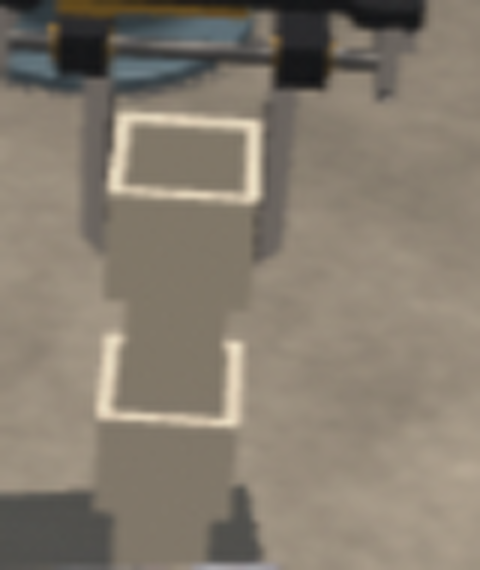

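Request:
apply_moves(
  twist=[
    [0,0,0],
    [0,0,0],
    [0,0,0],
    [0,0,0],
    [0,0,0],
  ],
  delta_pos=[
    [0,-0.4,5],
    [0,0,5],
    [0,0,5],
    [0,0,3],
    [0,0,0],
  ],
  hand=[1,1,1,1,1],
)

```text
time_s: 8.1
tcp_pos: [553.6, 37.9, 179.1]
orientation: [0.031, 1.0, 0.0, -0.0]
force: [0.1, 0.6, -1.7]
width: 62.0
```

Request:
apply_moves(
  twist=[
    [0,0,0],
    [0,0,0],
    [0,0,0],
    [0,0,0],
    [0,0,0],
    [0,0,0],
  ],
  delta_pos=[
    [0,0,9],
    [0,0,9],
    [0,0,9],
    [0,0,9],
    [0,0,8],
    [0,0,0],
  ],
  hand=[1,1,1,1,1,1],
)

```text
time_s: 8.85
tcp_pos: [553.2, 38.0, 134.5]
orientation: [0.031, 1.0, 0.0, -0.001]
force: [0.0, -0.1, -2.0]
width: 62.0
```

Request:
apply_moves(
  twist=[
    [0,0,0],
    [0,0,0],
    [0,0,0],
    [0,0,0],
  ],
  delta_pos=[
    [0,0,1],
    [0,0,1],
    [0,0,1],
    [0,0,0],
  ],
  hand=[1,1,1,1],
)

```text
time_s: 9.35
tcp_pos: [553.7, 37.9, 132.5]
orientation: [0.031, 1.0, -0.0, 0.0]
force: [0.6, 0.4, -1.3]
width: 61.8
```

Request:
apply_moves(
  twist=[
    [0,0,0],
    [0,0,0],
    [0,0,0],
    [0,0,0],
  ],
  delta_pos=[
    [0,0,0.7],
    [0,0,0.7],
    [0,0,0.6],
    [0,0,0],
  ],
  hand=[1,1,1,1],
)

```text
time_s: 9.85
tcp_pos: [553.9, 37.9, 131.7]
orientation: [0.031, 1.0, -0.0, -0.0]
force: [-4.1, -0.8, 7.0]
width: 62.2
```

Request:
apply_moves(
  twist=[
    [0,0,0],
    [0,0,0],
    [0,0,0],
    [0,0,0],
    [0,0,0],
    [0,0,0],
    [0,0,0],
    [0,0,0],
    [0,0,0],
    [0,0,0],
  ],
  delta_pos=[
    [0,0,0],
    [0,0,0],
    [0,0,0],
    [0,0,0],
    [0,0,-10],
    [0,0,-20],
    [0,0,-30],
    [0,0,-30],
    [0,0,-30],
    [0,0,0],
  ],
  hand=[-1,-1,-1,-1,-1,-1,-1,-1,-1,-1],
)

```text
time_s: 11.1
tcp_pos: [555.4, 37.7, 253.8]
orientation: [0.031, 1.0, -0.0, 0.003]
force: [0.2, 0.0, -0.0]
width: 93.8
```

```bash
python3 - <<'E'
from look import *; from plan import plan
f=snap('scene','pics/scene4.png')
plan([586,226.5,200],-0.115)
E
```

```text
t 11.15 tcp [554.3  37.9 251.5] yaw_y 1.509 q6 -1.64 tilt [ 2.5e-03 -3.0e-04 -1.0e+00]
twist z total 0.0533
delta now [-19.9 190.2  51.5]  after twist [ -9.7 191.   51.5]
```

View pics/scene4.png

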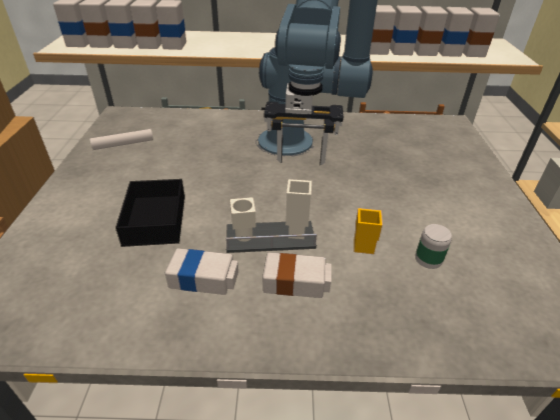

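White tub is seated flush in the left bay (rim near (299,187)). Now the yellow tub.

Request:
apply_moves(
  twist=[
    [0,0,0.053],
    [0,0,0],
    [0,0,0],
    [0,0,0],
    [0,0,0],
    [0,0,0],
    [0,0,0],
  ],
  delta_pos=[
    [0,0,0],
    [-2,38,0],
    [-2,38,0],
    [-2,38,10],
    [-2,38,20],
    [-1.7,39,20],
    [0,0,0],
  ],
  hand=[-1,-1,-1,-1,-1,-1,-1],
)

```text
time_s: 12.02
tcp_pos: [582.9, 228.0, 196.0]
orientation: [0.056, 0.998, -0.001, -0.003]
force: [-1.1, 0.1, -0.9]
width: 94.0
```

```bash
python3 - <<'E'
from look import *; from plan import plan
f=snap('scene','pics/scene5.png')
plan([586,226.5,67],-0.115)
E
```

```text
t 12.07 tcp [583.7 226.9 197.6] yaw_y 1.4578 q6 -1.27 tilt [-0.0047 -0.0013 -1.    ]
twist z total 0.002
delta now [-2.900e+00  1.000e-01  1.306e+02]  after twist [-2.900e+00  1.000e-01  1.306e+02]
```

View pics/scene5.png

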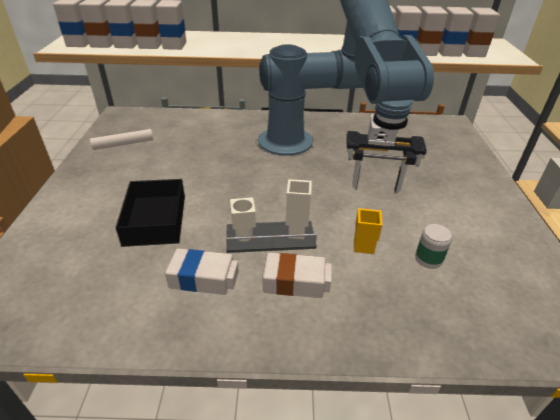

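Request:
apply_moves(
  twist=[
    [0,0,0],
    [0,0,0],
    [0,0,0],
    [0,0,0],
    [0,0,0],
    [0,0,0],
    [0,0,0],
    [0,0,0],
    [0,0,0],
    [0,0,0],
    [0,0,0],
  ],
  delta_pos=[
    [-2.5,0,20],
    [0,0,30],
    [0,0,30],
    [0,0,30],
    [0,0,20],
    [0,0,0],
    [0,0,0],
    [0,0,0],
    [0,0,0],
    [0,0,0],
    [0,0,0],
  ],
  hand=[-1,-1,-1,-1,-1,-1,1,1,1,1,1],
  squeeze=25,
)

```text
time_s: 13.45
tcp_pos: [588.2, 226.4, 71.2]
orientation: [0.057, 0.998, 0.0, 0.001]
force: [-0.6, -0.9, 2.4]
width: 61.5
```

Request:
apply_moves(
  twist=[
    [0,0,0],
    [0,0,0],
    [0,0,0],
    [0,0,0],
    [0,0,0],
    [0,0,0],
    [0,0,0],
    [0,0,0],
    [0,0,0],
    [0,0,0],
    [0,0,0],
  ],
  delta_pos=[
    [0,0,0],
    [0,0,-10],
    [0,0,-25],
    [0,0,-30],
    [0,0,-30],
    [0,0,-30],
    [0,0,-30],
    [0,0,-30],
    [0,0,-30],
    [0,0,-20],
    [0,0,0],
  ],
  hand=[1,1,1,1,1,1,1,1,1,1,1],
)

```text
time_s: 14.82
tcp_pos: [588.3, 226.3, 307.0]
orientation: [0.057, 0.998, 0.0, 0.001]
force: [0.1, -0.9, -2.2]
width: 61.8
```

```bash
python3 - <<'E'
from look import *; from plan import plan
f=snap('scene','pics/scene6.png')
plan([494,-385,302],0.128,np.pi)
plan([494,-385,302],0.128-np.pi/2,np.pi)
E
```

```text
t 14.88 tcp [587.6 226.2 305.1] yaw_y 1.456 q6 -1.27 tilt [-2.e-04 -1.e-04 -1.e+00]
twist z total 1.328
delta now [  23.  -617.9    3.2]  after twist [-594.3 -170.9    3.2]
t 14.88 tcp [587.6 226.2 305.1] yaw_y 1.456 q6 -1.27 tilt [-2.e-04 -1.e-04 -1.e+00]
twist z total -0.2428
delta now [  23.  -617.9    3.2]  after twist [ 170.9 -594.3    3.2]
```

View pics/scene6.png

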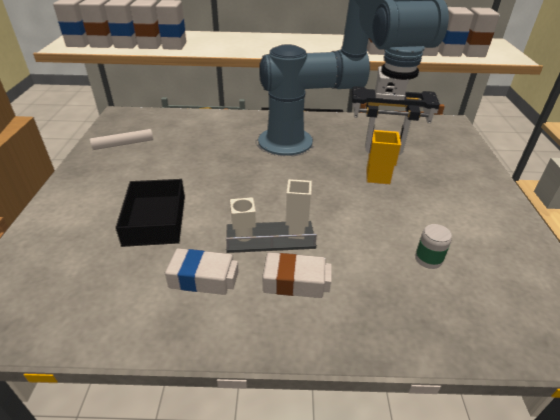

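Request:
apply_moves(
  twist=[
    [0,0,0.133],
    [0,0,0.133],
    [0,0,0.133],
    [0,0,0.133],
    [0,0,0.133],
    [0,0,0.133],
    [0,0,0.133],
    [0,0,0.133],
    [0,0,0.132],
    [0,0,0.132],
    [0,0,0],
  ],
  delta_pos=[
    [0,0,0],
    [0,0,0],
    [0,0,0],
    [0,0,0],
    [0,0,0],
    [0,0,0],
    [0,0,0],
    [0,0,0],
    [0,0,0],
    [0,0,0],
    [0,0,0],
  ],
  hand=[1,1,1,1,1,1,1,1,1,1,1],
)

```text
time_s: 16.25
tcp_pos: [587.0, 226.1, 303.3]
orientation: [0.66, 0.751, -0.001, -0.001]
force: [-0.1, 0.1, -1.0]
width: 61.5
```

Request:
apply_moves(
  twist=[
    [0,0,0],
    [0,0,0],
    [0,0,0],
    [0,0,0],
    [0,0,0],
    [0,0,0],
    [0,0,0],
    [0,0,0],
    [0,0,0],
    [0,0,0],
    [0,0,0],
    [0,0,0],
  ],
  delta_pos=[
    [-22,-6,0],
    [-40,-11,0],
    [-40,-12,0],
    [-40,-12,0],
    [-40,-12,0],
    [-40,-12,0],
    [-40,-12,0],
    [-40,-12,0],
    [-40,-12,0],
    [-40,-12,0],
    [-40,-12,0],
    [-40,-12,0],
  ],
  hand=[1,1,1,1,1,1,1,1,1,1,1,1],
)

```text
time_s: 17.75
tcp_pos: [509.3, -251.5, 305.1]
orientation: [0.66, 0.751, -0.0, -0.0]
force: [-0.0, -0.1, -2.9]
width: 62.1
```

```bash
python3 - <<'E'
from plan import plan
import numpy as np
plan([494,-385,240],0.128,np.pi)
E
```

```text
t 17.75 tcp [ 509.3 -251.5  305.1] yaw_y 0.1286 q6 -0.79 tilt [-6.e-04 -0.e+00 -1.e+00]
twist z total 0.0006
delta now [-130.5  -32.3   65.1]  after twist [-130.5  -32.2   65.1]
```

Request:
apply_moves(
  twist=[
    [0,0,0],
    [0,0,0],
    [0,0,0],
    [0,0,0],
    [0,0,0],
    [0,0,0],
    [0,0,0],
    [0,0,0],
  ],
  delta_pos=[
    [-38,-9,0],
    [-38,-9,0],
    [-30,-9,0],
    [-24,-5,0],
    [0,0,20],
    [0,0,25],
    [0,0,20],
    [0,0,0],
  ],
  hand=[1,1,1,1,1,1,1,1],
)

```text
time_s: 18.75
tcp_pos: [494.9, -380.8, 237.5]
orientation: [0.66, 0.751, 0.0, -0.003]
force: [0.0, 0.6, -1.2]
width: 61.9
```

```bash
python3 - <<'E'
from look import *; from plan import plan
snap('scene','pics/scene7.png');
plan([494,-385,76],0.128,np.pi)
E
```

```text
t 18.8 tcp [ 495.5 -381.6  239.5] yaw_y 0.1288 q6 -0.97 tilt [-0.0012  0.0015 -1.    ]
twist z total 0.0008
delta now [ -3.5  -1.8 163.5]  after twist [ -3.5  -1.8 163.5]
```

View pics/scene7.png

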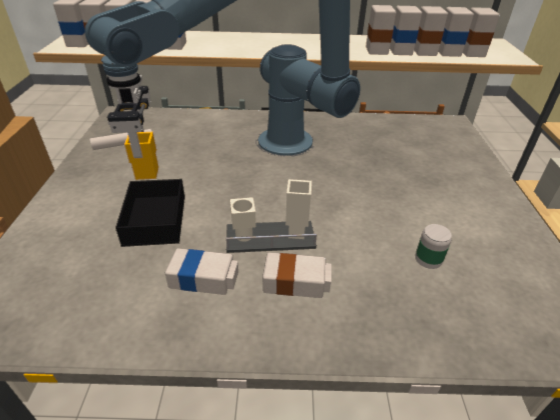

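Request:
apply_moves(
  twist=[
    [0,0,0],
    [0,0,0],
    [0,0,0],
    [0,0,0],
    [0,0,0],
    [0,0,0],
    [0,0,0],
    [0,0,0],
  ],
  delta_pos=[
    [-3.5,-1.8,15],
    [0,0,28],
    [0,0,28],
    [0,0,28],
    [0,0,25],
    [0,0,18],
    [0,0,10],
    [0,0,0],
  ],
  hand=[1,1,1,1,1,1,1,1],
)

```text
time_s: 19.8
tcp_pos: [494.2, -386.1, 88.1]
orientation: [0.66, 0.751, 0.0, -0.0]
force: [0.9, 0.1, -1.7]
width: 61.8
```

Request:
apply_moves(
  twist=[
    [0,0,0],
    [0,0,0],
    [0,0,0],
    [0,0,0],
    [0,0,0],
    [0,0,0],
  ],
  delta_pos=[
    [0,0,2],
    [0,0,2],
    [0,0,1.5],
    [0,0,1],
    [0,0,1],
    [0,0,0],
  ],
  hand=[1,1,1,1,1,1],
)

```text
time_s: 20.55
tcp_pos: [494.3, -386.1, 80.8]
orientation: [0.66, 0.751, 0.0, -0.0]
force: [0.8, -0.2, -1.9]
width: 61.9
```

Request:
apply_moves(
  twist=[
    [0,0,0],
    [0,0,0],
    [0,0,0],
    [0,0,0],
  ],
  delta_pos=[
    [0,0,1],
    [0,0,1],
    [0,0,1],
    [0,0,0],
  ],
  hand=[1,1,1,1],
)

```text
time_s: 21.05
tcp_pos: [494.4, -386.2, 78.2]
orientation: [0.66, 0.751, -0.0, -0.0]
force: [-0.1, 1.1, -0.8]
width: 61.8
```

Request:
apply_moves(
  twist=[
    [0,0,0],
    [0,0,0],
    [0,0,0],
  ],
  delta_pos=[
    [0,0,0.8],
    [0,0,0.7],
    [0,0,0],
  ],
  hand=[1,1,1],
)

```text
time_s: 21.42
tcp_pos: [494.5, -386.3, 78.1]
orientation: [0.66, 0.751, -0.0, -0.0]
force: [-2.7, 3.3, 8.4]
width: 62.2
```

Contact with the floor; release, retreat.

Request:
apply_moves(
  twist=[
    [0,0,0],
    [0,0,0],
    [0,0,0],
    [0,0,0],
    [0,0,0],
    [0,0,0],
    [0,0,0],
    [0,0,0],
    [0,0,0],
    [0,0,0],
    [0,0,0],
    [0,0,0],
  ],
  delta_pos=[
    [0,0,0],
    [0,0,0],
    [0,0,0],
    [0,0,0],
    [0,0,-10],
    [0,0,-20],
    [0,0,-30],
    [0,0,-40],
    [0,0,-40],
    [0,0,-40],
    [0,0,-30],
    [0,0,0],
  ],
  hand=[-1,-1,-1,-1,-1,-1,-1,-1,-1,-1,-1,-1],
)

```text
time_s: 22.92
tcp_pos: [495.5, -387.3, 291.3]
orientation: [0.66, 0.751, -0.0, 0.004]
force: [0.1, 0.2, -0.5]
width: 94.1
```

Request:
apply_moves(
  twist=[
    [0,0,0],
    [0,0,0],
    [0,0,0],
    [0,0,0],
    [0,0,0],
  ],
  delta_pos=[
    [0,-20,0],
    [0,-40,0],
    [0,-40,0],
    [0,-20,0],
    [0,0,0],
  ],
  hand=[-1,-1,-1,-1,-1],
)

```text
time_s: 23.55
tcp_pos: [374.1, -401.4, 285.6]
orientation: [0.661, 0.75, 0.0, -0.001]
force: [0.4, 0.6, 0.0]
width: 93.7
```

```bash
python3 - <<'E'
from look import *
snap('scene','pics/scene8.png');snap('top','pics/top8.png')
print(sensors.get_state()['tcp_pos'])
a=cv2.imread('pics/scene8.png')[150:270,100:360];b=cv2.imread('pics/top8.png')[180:310,250:500]
k=lambda i:cv2.resize(i,(560,290),interpolation=cv2.INTER_CUBIC)
cv2.imwrite('pics/c8.png',np.vstack([k(a),k(b)]))
E
```

```text
[ 375.58787674 -401.33158087  286.05730192]
```

View pics/c8.png

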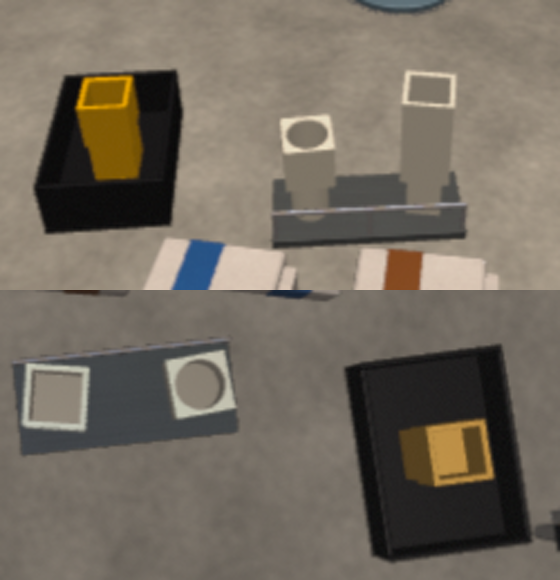

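```bash
python3 - <<'E'
from bench import r
print(r.hand_in())
E
```

```text
the job is handed in; nothing more can be done
None
```

The white tub is nested in the left bay, the yellow tub stands in the black crate, and the job is handed in. The hand-in gives no verdict, so success rests on my own checks.

- **White tub:** The pictures showed the square well in the left (+y) bay, so I put it straight there and did not try the right bay. It went in without resistance. It met the rim 67.0 mm above its grasp height, which is what fully home should give. Both cameras show it upright with no visible gap.
- **Yellow tub:** It was lowered until it touched the crate floor (about 8 N) with the tool at about (494, −386) mm, then released. Both cameras show it upright and clear of the walls.
- **Other things:** I never went near the flour packs. The can was last in view before the final placing, and it showed no change. The gripper is open and clear of everything, and the clock stood at about 24 s of the 69 s allowed.

**Disagreement:** The two cameras differ by a constant 4.5 mm in x and 3 mm in y. I aimed at the midpoint, and the white-to-bay offset agreed between them to under 0.5 mm. I did not measure the final tub positions in numbers after release; that last check was by eye.

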